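# Reassemble the washed coffee drip filter on the mug

## Task

The washed one-cup steel coffee filter lies in pieces on the worktop. Put it together on the white mug where the mug stands, one piece after another and letting go of each: first the wide plate on the mug's mouth, then the open chamber in the plate's collar, then the press, grip upwards, down to the bottom of the chamber, and last the domed lid over the chamber's rim. Every piece should sit fully home and level; do not knock the mug over or shift the sugar jar, the honey jar and the bowl.

Things in the scene. Friction and masses are not known exactly. Their poses are not given: they have to be found in the camera images.
- mug: white ceramic mug standing upright, 96 mm tall, round body 90 mm outside, 0.34 kg; may stand at any turn. Origin: on the worktop under the middle of body and handle together; the handle points to its -y, and the axis of the round body is 19.5 mm towards +y from the origin. Its z is up. It need not be moved
- mug_mouth (a point): centre of the mug's open round mouth, at the height of its rim (96 mm above the mug's foot); the opening clears about 70 mm across
- plate: steel drip plate, the widest piece: round flange 104 mm across, z = 8 to 11 mm. Below it a solid centring boss 58 mm across (54 at its foot), 8 mm deep, to go loosely into the mug's mouth. On top an open upright collar, 68 mm outside, 63 inside, z = 11 to 23 mm (floor inside at 11): grip it across the collar. Origin: centre of the boss's underside, z up. 0.1 kg. Yaw is of no matter
- chamber: steel brewing chamber: open round cup, mouth up, no handle, 52 mm tall, outside 52 mm across at the foot and 60 at the mouth, wall 2.5 mm, floor 3 mm. It stands inside the plate's collar on the plate's floor; grip it across the outside, higher than 15 mm from its foot. Origin: centre of its underside, z up. 0.09 kg. Yaw is of no matter
- press: steel press: perforated disc 42 mm across, 4 mm thick, with an upright 7 mm stem ending in a round finger grip 12 mm across, 50 to 66 mm above the disc's underside. Stands on its disc. Inside the chamber, on its floor, the grip stands out 17 mm above the rim. Origin: centre of the disc's underside, z up. 0.05 kg. Yaw is of no matter
- lid: steel domed lid, 75 mm across, 47 mm tall with its round black knob (16 mm across, z = 32.5 to 47 mm), where it is gripped. Hollow below: a skirt 70 mm inside, 8 mm deep, goes round the chamber's rim; a shoulder rests on the rim. Origin: centre of the skirt's lower edge, z up; seated it is 44 mm above the chamber's underside. 0.09 kg. Yaw is of no matter
- sugar_jar: bystander: glass sugar jar with a white knobbed lid (one piece), 104 mm across, 120 mm tall, stands behind the work. Origin: centre of its underside
- honey_jar: bystander: honey jar with a yellow cap, 67 mm across, 90 mm tall, behind the work on the right. Origin: centre of its underside
- bowl: bystander: empty white bowl, 115 mm across, 56 mm tall, behind the work on the left. Origin: centre of its underside

How it is judged:
By the outcome, as a careful person would: the job done as asked, in the order asked, and still so for the second after the job is handed in, with the robot touching nothing.
It also fails if it takes over 106 s, if anything falls off the work surface, if the arm or the gripper's body presses on something with over 40 N, if the wrist force passes 120 N, or if a joint passes its speed limit or range.

## Robot

A 6-joint arm with a two-finger parallel gripper is mounted at the origin on a cart in front of the work surface, level with it; the furniture and walls round the work are solid. World frame = base frame: x ahead of the robot, y to its left, z up, the work surface at z = 0. Lengths are in mm, angles in rad, forces in N, time in s.
With the tool pointing down it reaches from about 350 to 975 mm from the base axis. Payload 7.1 kg.
Tool frame: the origin (TCP) lies midway between the tips of the shut fingers; the grasp point (between the pads) lies 19 mm behind it; z points along the fingers, y is the line along which they close (so a half turn about z gives the same grasp; the last joint's range is limited). The gripper opens to 88 mm and grips with 3 to 60 N. Pads are 20 mm wide; open, the fingers measure 115 mm over their backs; the gripper's body (75 mm by 178 mm) begins 61 mm behind the grasp point.
Start: joints at [1.287, 0.423, 1.63, -0, 1.089, -0.019], TCP at [163.541, 603.207, 222.675] pointing down, gripper open.
Joint ranges: [-3, 3], [-0.9, 2.11], [0.09, 2.58], [-1.31, 4.45], [0.11, 2.69], [-2.54, 2.54]. Speed limits (rad/s): [2.39, 2.39, 3.01, 3.14, 3.14, 3.14].

## Interface

Orientations are given as a rotation vector (axis times angle).
In Python, from workcell import status, eyes, ticket gives the robot as it stands.
- The arm moves only by the shell command python3 -m jog 'ROWS' [OPENING]. ROWS is a JSON list of rows, 1 to 5 of them, each an object with the fields dx, dy, dz (the shift in a scale on which 1.0 is 600 mm), drx, dry, drz (a rotation vector in parts of the range, where 1.0 means 120 degrees); a field left out counts as zero; each row shifts and turns the commanded pose from where the row before left it, along the tool's axes as they then stand; what a row does not reach is not made up. A row lasts 1/12 s, in which the tool goes at most 41.7 mm and 0.125 rad, less where a joint would pass 70% of its speed; a pose out of reach is approached as far as the arm can. OPENING is the finger opening in mm, set as the command begins (- or left out keeps the last). The fingers move at their own pace and stop on an object; the grip force is fixed at half the most. Time passes only in rows, so rows that do not move let the fingers close. It prints the time, the measured TCP pose, the force, the opening and the grip force at its end. Input that does not fit is refused with a message, and nothing moves.
- status.get_obs(): the state, without advancing time (a new reading comes with each control period).
- eyes.get_image(name): name is "scene" or "side" or "wrist"; returns a dict with "img" (420x560x3 uint8, red, green, blue), "range_z" (420x560 float32, mm along the optical axis (not along the pixel's ray), 0 where there is no reading), "fx", "fy", "cx", "cy" (pixels), "k1" (the pictures are not rectified: a ray, as slopes to the right and down, at radius r is drawn at 1 + k1 r^2 times it, then the intrinsics apply), "R" (3x3) and "t" (3): a world point X has camera coordinates R X + t. Camera axes: x right, y down, z forward; pixel columns grow to the right and rows downward; lengths in mm; the calibration is good to about 2 mm. A picture is of the moment at which its call begins.
- ticket.close_job(): hands the job in; it is judged then, once.
The state is a dict: "t": time; "qpos": joint angles; "qvel": joint speeds; "joint_torque": joint torques, N m; "ee_pos": TCP position; "orientation": TCP orientation; "ft_force": force on the tool from outside, world axes, zero at the start; "moment": the same for the moment, N m; "width": finger opening in mm; "grasp_force": force on a finger pad.
Only numpy, scipy, OpenCV 4.12 (cv2) and the standard library are available. Lean on these libraries where they do the work, as an engineer would, in place of code of your own. Each camera call takes 0.05 s, during which the arm holds its last target. There are 200 camera calls.

## Working session

There is one attempt and no reset: what is moved stays moved. The work goes in short steps, Python scripts to look and compute and a shell command to move; the robot and the scene stay as the last step left them, time stands still between calls to the robot, and variables do not carry over. Pictures are saved under pics/ and viewed, at most 15 in all, crops included, and the job is handed in when it is done.

```bash
mkdir -p pics; ls; python3 - <<'E'
from workcell import status, eyes
import cv2
o=status.get_obs(); print({k:(v if not hasattr(v,'round') else v) for k,v in o.items()})
for n in ["scene","side"]:
    d=eyes.get_image(n); cv2.imwrite(f"pics/{n}0.png",d["img"][:,:,::-1])
    print(n,d["fx"],d["fy"],d["cx"],d["cy"],d["k1"],d["R"],d["t"])
E
```

```text
pics
{'t': 0.0, 'qpos': array([ 1.28696682e+00,  4.23805589e-01,  1.63067758e+00,  2.41354621e-06,
        1.08861645e+00, -1.89889678e-02]), 'qvel': array([-0.00033608, -0.00151432,  0.00012449, -0.0007404 , -0.00045725,
        0.00069917]), 'joint_torque': array([-2.23131872e-03, -5.44604051e+01, -2.73664677e+01,  6.42397162e-02,
        2.25569849e-02, -7.49137780e-05]), 'ee_pos': array([163.40982559, 602.68568579, 221.92859348]), 'orientation': array([-4.14767159e-01, -3.11386026e+00,  2.33938729e-03]), 'ft_force': array([-0.09616473, -1.12251697,  0.94108659]), 'moment': array([-0.03518081, -0.0076567 , -0.0217696 ]), 'grasp_force': 0.0, 'width': 87.73667582585256}
scene 546.8098664352917 546.8098664352917 273.90558700637195 213.98393026456702 -0.11008973561558097 [[ 0.52002587 -0.85408466  0.0106061 ]
 [-0.66145212 -0.41053207 -0.62764999]
 [ 0.54042038  0.31937881 -0.7784234 ]] [-394.23223738  401.53989333 1025.18463909]
side 421.2175879484885 421.2175879484885 282.8322788867983 203.12889204809554 -0.09542837535554871 [[-0.94429655 -0.3290479  -0.00561285]
 [-0.17599387  0.51932918 -0.83625556]
 [ 0.27808305 -0.78868542 -0.54831116]] [527.92783482 246.24453968 709.96934584]
```

View pics/scene0.png

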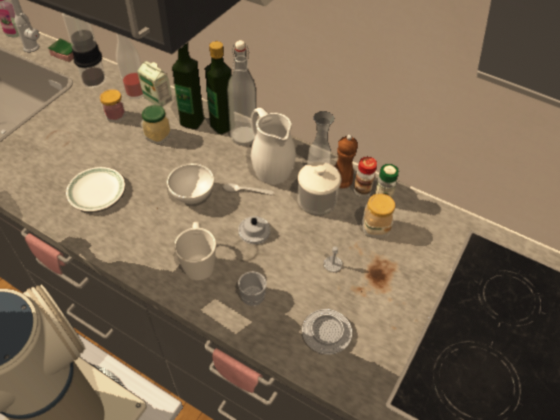

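View pics/side0.png

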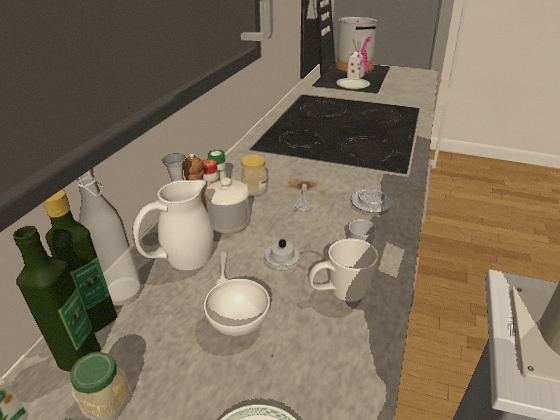

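The scene view shows the mug mouth at (196,243), chamber (251,287), plate (327,331), press (333,260), lid knob (254,221). In the side view they are at (352,260), (361,230), (371,199), (303,195) and (282,243). Next I'll get coarse positions.

```bash
cat > h.py <<'E'
import numpy as np, cv2
from workcell import status, eyes
from scipy.spatial.transform import Rotation as Ro
def ray(d,u,v):
    K=np.array([[d["fx"],0,d["cx"]],[0,d["fy"],d["cy"]],[0,0,1]])
    s=cv2.undistortPoints(np.array([[[u,v]]],float),K,np.array([d["k1"],0,0,0,0]))[0,0]
    R=np.array(d["R"]);c=-R.T@np.array(d["t"]);r=R.T@np.array([s[0],s[1],1.])
    return c,r            # r scaled so optical depth =1
def onplane(d,u,v,z):
    c,r=ray(d,u,v); return c+r*(z-c[2])/r[2]
def tri(*obs):            # obs: (d,u,v)...
    A=np.zeros((3,3));b=np.zeros(3);L=[]
    for d,u,v in obs:
        c,r=ray(d,u,v);r=r/np.linalg.norm(r);P=np.eye(3)-np.outer(r,r);A+=P;b+=P@c;L.append((c,P))
    X=np.linalg.solve(A,b); return X,max(np.linalg.norm(P@(X-c)) for c,P in L)
def proj(d,X):
    K=np.array([[d["fx"],0,d["cx"]],[0,d["fy"],d["cy"]],[0,0,1]])
    return cv2.projectPoints(np.array([X],float),cv2.Rodrigues(np.array(d["R"]))[0],np.array(d["t"],float),K,np.array([d["k1"],0,0,0,0]))[0][0,0]
def cloud(d):
    z=d["range_z"];h,w=z.shape;K=np.array([[d["fx"],0,d["cx"]],[0,d["fy"],d["cy"]],[0,0,1]])
    g=np.stack(np.meshgrid(np.arange(w),np.arange(h)),-1).reshape(-1,1,2).astype(float)
    s=cv2.undistortPoints(g,K,np.array([d["k1"],0,0,0,0])).reshape(-1,2)
    X=(np.c_[s,np.ones(len(s))]*z.reshape(-1,1)-np.array(d["t"]))@np.array(d["R"])
    X[z.reshape(-1)==0]=np.nan
    return X.reshape(h,w,3)
def tool(target):         # displacement to TCP target in tool axes
    o=status.get_obs();R=Ro.from_rotvec(o["orientation"])
    return R.inv().apply(np.array(target)-o["ee_pos"]).round(1)
def snap(n,f):
    d=eyes.get_image(n);cv2.imwrite(f"pics/{f}.png",d["img"][:,:,::-1]);return d
E
python3 - <<'E'
from h import *
s=eyes.get_image("scene");e=eyes.get_image("side")
P=dict(mug=((196,243),(352,260)),chamber=((251,280),(361,228)),plate=((327,329),(371,198)),press=((334,250),(304,186)),lid=((254,221),(282,243)),sugar=((320,172),(228,183)),honey=((381,204),(254,162)),bowl=((190,180),(238,300)))
for n,(a,b) in P.items(): X,r=tri((s,*a),(e,*b)); print(n,X.round(),round(r,1))
o=status.get_obs();w=eyes.get_image("wrist");R=Ro.from_rotvec(o["orientation"]).as_matrix()
c=-w["R"].T@w["t"];print("cam in tool",R.T@(c-o["ee_pos"]),(R.T@w["R"].T).round(2),w["fx"],w["cx"],w["cy"],R.round(2))
E
```

```text
mug [426.   2.  83.] 5.0
chamber [ 429. -141.   53.] 1.2
plate [ 432. -329.   15.] 0.4
press [ 592. -258.   59.] 1.5
lid [579. -53.  38.] 0.2
sugar [ 740. -138.  109.] 0.2
honey [ 744. -298.   84.] 2.2
bowl [592. 143.  56.] 0.2
cam in tool [ 6.99013226e+01 -1.20535391e-01 -1.62706596e+02] [[-0.   -0.97 -0.25]
 [ 1.   -0.    0.  ]
 [-0.   -0.25  0.97]] 337.01410905686726 276.9215981872185 208.68090704638166 [[-0.97  0.26 -0.  ]
 [ 0.26  0.97 -0.  ]
 [-0.   -0.   -1.  ]]
```

Coarse heights match the text. I'll move over the work, level the tool yaw with world y, and view from two wrist positions.

The rows are not in the units I measure in: shifts go in shares of 600 mm and turns go in shares of 120 degrees. I convert before sending: -35 mm / 600 = -0.0583, -15 mm / 600 = -0.025, -0.088 rad / 2.0944 = -0.042.

```bash
python3 -m jog '[{"dx":-0.0583,"drz":-0.042},{"dx":-0.0583,"drz":-0.042},{"dx":-0.0583,"drz":-0.042},{"dx":-0.025,"dy":-0.0583},{"dx":-0.025,"dy":-0.0583}]'
python3 -m jog '[{"dx":-0.025,"dy":-0.0583},{"dx":-0.025,"dy":-0.0583},{"dx":-0.025,"dy":-0.0583},{"dx":-0.025,"dy":-0.0583},{"dx":-0.025,"dy":-0.0583}]'
python3 -m jog '[{"dx":-0.025,"dy":-0.0583},{"dx":-0.025,"dy":-0.0583},{"dx":-0.025,"dy":-0.0583},{"dx":-0.025,"dy":-0.0583},{"dy":-0.0583}]'
python3 -m jog '[{"dy":-0.0583},{"dy":-0.0583},{"dy":-0.0583},{},{}]'
python3 - <<'E'
from h import *
import pickle
o=status.get_obs();print(o["t"],o["ee_pos"],o["orientation"],o["qpos"].round(2))
pickle.dump(snap("wrist","w1"),open("w1.pkl","wb"))
E
```

```text
t: 0.67
ee_pos: [298.1, 514.4, 222.1]
orientation: [0.001, 3.141, 0.0]
ft_force: [0.5, -0.7, 0.4]
width: 87.9
grasp_force: 0.0
t: 1.08
ee_pos: [371.8, 338.0, 222.7]
orientation: [0.001, 3.141, 0.0]
ft_force: [1.2, 0.1, -0.3]
width: 88.0
grasp_force: 0.0
t: 1.5
ee_pos: [433.6, 163.1, 223.2]
orientation: [0.002, 3.139, 0.001]
ft_force: [0.2, 0.6, 0.1]
width: 87.7
grasp_force: 0.0
t: 1.92
ee_pos: [431.2, 58.3, 222.8]
orientation: [0.008, 3.141, 0.0]
ft_force: [1.1, 0.9, -0.2]
width: 87.6
grasp_force: 0.0
1.9167 [431.2388912   58.27817635 222.80339464] [7.56867744e-03 3.14133920e+00 2.73448956e-04] [ 0.11  0.14  2.03  0.    0.97 -1.46]
```

Scaled: -40 mm / 600 = -0.0667.

```bash
python3 -m jog '[{"dy":-0.0667},{"dy":-0.0667},{"dy":-0.0667},{"dy":-0.0667},{}]'
python3 -m jog '[{"dy":-0.0333},{"dy":-0.0333},{},{}]'
python3 - <<'E'
from h import *
import pickle
pickle.dump(snap("wrist","w2"),open("w2.pkl","wb"))
a=cv2.imread("pics/w1.png");b=cv2.imread("pics/w2.png")
cv2.imwrite("pics/w12.png",np.hstack([a[:,:],b])[:, :]) 
E
```

```text
t: 2.38
ee_pos: [432.1, -104.2, 223.0]
orientation: [0.005, 3.14, -0.003]
ft_force: [0.4, 0.8, 0.0]
width: 87.4
grasp_force: 0.0
t: 2.72
ee_pos: [431.5, -139.4, 222.6]
orientation: [-0.001, -3.141, -0.001]
ft_force: [-0.1, 0.6, -0.4]
width: 87.8
grasp_force: 0.0
```

View pics/w1.png

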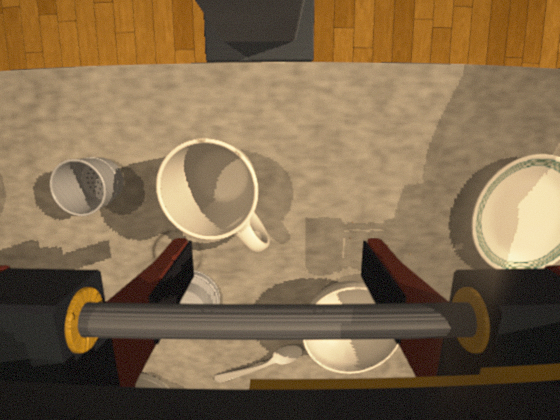

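View pics/w2.png

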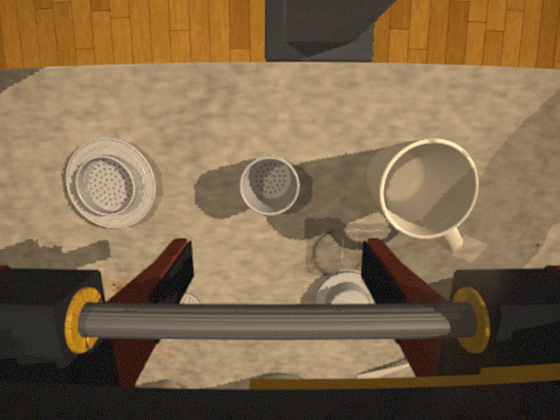

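Wrist view 1 shows the mug rim centred at about (208,190) and the chamber rim at (83,186). View 2 shows the plate collar at (107,185), chamber rim (270,185) and mug rim (430,188). The fingers hide the lid and the press. Now circle fits on the rims.

```bash
cat >> h.py <<'E'
def ring(d,u,v,r0,r1,sgn,it=3):
    """radial edge search about (u,v): strongest gradient of sign sgn between r0,r1 px; returns ellipse"""
    g=cv2.GaussianBlur(cv2.cvtColor(d["img"],cv2.COLOR_RGB2GRAY),(0,0),1).astype(np.float32)
    for _ in range(it):
        a=np.linspace(0,2*np.pi,180,endpoint=False);r=np.arange(r0,r1,.5)
        X=(u+np.outer(np.cos(a),r)).astype(np.float32);Y=(v+np.outer(np.sin(a),r)).astype(np.float32)
        G=np.gradient(cv2.remap(g,X,Y,1),axis=1)*sgn
        k=G.argmax(1);p=np.c_[X[range(180),k],Y[range(180),k]][G.max(1)>2]
        for _ in range(4):
            e=cv2.fitEllipse(p.astype(np.float32));
            q=np.linalg.norm(p-e[0],axis=1);m=np.abs(q-np.median(q))<3
            if m.sum()<40: break
            p=p[m]
        u,v=e[0]
    return e,len(p)
def fitc(p):
    A=np.c_[2*p,np.ones(len(p))];s=np.linalg.lstsq(A,(p**2).sum(1),rcond=None)[0]
    return s[:2],np.sqrt(s[2]+s[0]**2+s[1]**2)
E
python3 - <<'E'
from h import *
import pickle
w1,w2=[pickle.load(open(f,"rb")) for f in("w1.pkl","w2.pkl")]
def show(n,d,u,v,r0,r1,s,h):
    e,k=ring(d,u,v,r0,r1,s); print(n,np.round(e[0],1),np.round(e[1],1),k,onplane(d,*e[0],h).round(1)); return e[0]
m1=show("mug1",w1,208,190,40,56,-1,96);m2=show("mug2",w2,430,188,40,56,-1,96)
c1=show("ch1",w1,83,186,23,36,-1,52);c2=show("ch2",w2,270,185,23,36,-1,52)
show("collar2",w2,107,185,24,34,-1,23);show("flange",w2,111,183,40,50,-1,11)
print("mug",tri((w1,*m1),(w2,*m2)),"ch",tri((w1,*c1),(w2,*c2)))
for d,nm in((w1,"w1"),(w2,"w2")):
    C=cloud(d);print(nm)
    for n,(u,v),R,zl,zh in(("mug",(m1,m2)[nm=="w2"],60,88,105),("ch",(c1,c2)[nm=="w2"],36,46,58),("plate",(110,184),50,8,13),("collar",(107,185),40,19,27)):
        if nm=="w1" and n in("plate","collar"):continue
        u,v=int(u),int(v);S=C[max(0,v-R):v+R,max(0,u-R):u+R].reshape(-1,3);S=S[(S[:,2]>zl)&(S[:,2]<zh)]
        if len(S)>20: print(n,len(S),np.percentile(S[:,2],[10,50,90]).round(1),fitc(S[:,:2]))
E
```

```text
mug1 [207.2 188.4] [ 98.7 104.7] 169 [418.9  -2.7  96. ]
mug2 [429.2 188.2] [ 95.2 103.9] 172 [419.4  -4.2  96. ]
ch1 [ 81.5 184.1] [61.4 64.2] 97 [ 422.  -142.2   52. ]
ch2 [269.4 185. ] [59.5 60. ] 168 [ 424.9 -146.6   52. ]
collar2 [105.8 186.1] [56.7 59.8] 133 [ 430.7 -329.1   23. ]
flange [110.8 183.2] [85.6 92.6] 158 [ 429.6 -329.1   11. ]
mug (array([419.60407252,  -3.15615173,  93.69309017]), np.float64(0.24135765116794053)) ch (array([ 424.77634061, -146.78230094,   44.66151677]), np.float64(1.4530411266815197))
w1
mug 1755 [90.4 94.9 96.2] (array([420.49898333,  -3.37406218]), np.float64(42.88128051425178))
ch 781 [47.3 52.1 53.9] (array([ 425.08591681, -146.10417856]), np.float64(28.384013625535523))
w2
mug 1933 [89.8 94.8 96.2] (array([420.87882835,  -4.7262012 ]), np.float64(43.0676303532061))
ch 640 [48.8 52.9 54.2] (array([ 425.04434219, -147.49899337]), np.float64(28.278350776694168))
plate 4987 [10.6 11.6 12.6] (array([ 429.88901995, -329.3678742 ]), np.float64(37.20865674894551))
collar 670 [20.2 23.8 25.1] (array([ 429.7755174 , -329.36798418]), np.float64(32.45328336130693))
```

Mug axis (420,-4) with rim z≈95; chamber (425,-147) with rim z≈52; plate (430,-329) with flange z≈11.5 and collar z≈24. All agree with the given sizes. I'll go over the plate.

Scaled: 40 mm / 600 = 0.0667, -38 mm / 600 = -0.0633.

```bash
python3 -m jog '[{"dy":-0.0633},{"dy":-0.0633,"dz":0.0333},{"dy":-0.0633,"dz":0.05},{"dy":-0.0633,"dz":0.05},{"dy":-0.0633,"dz":0.0667}]' 88
python3 -m jog '[{"dz":0.0417},{"dz":0.025},{},{},{}]'
python3 -c "
from h import *
print(tool([430,-329,13]),status.get_obs()['qpos'].round(2));snap('side','s2')
d=snap('wrist','w3')
C=cloud(d).reshape(-1,3)
S=C[(abs(C[:,0]-430)<60)&(abs(C[:,1]+329)<60)]
for a,b in((20,27),):
  T=S[(S[:,2]>a)&(S[:,2]<b)];print(len(T),fitc(T[:,:2]),np.percentile(T[:,2],[10,50,90]))
"
```

```text
t: 3.18
ee_pos: [432.4, -309.8, 121.2]
orientation: [-0.002, 3.139, -0.002]
ft_force: [1.9, 0.4, 0.2]
width: 87.8
grasp_force: 0.0
t: 3.6
ee_pos: [432.0, -308.5, 82.3]
orientation: [-0.001, 3.141, -0.001]
ft_force: [0.9, 0.5, 0.4]
width: 87.7
grasp_force: 0.0
[  2.1 -20.5  69.3] [-0.64  0.5   1.92  0.    0.72 -2.21]
1374 (array([ 429.81184074, -329.98096912]), np.float64(32.24509846687815)) [21.66523882 24.29313799 25.36448793]
```

View pics/w3.png

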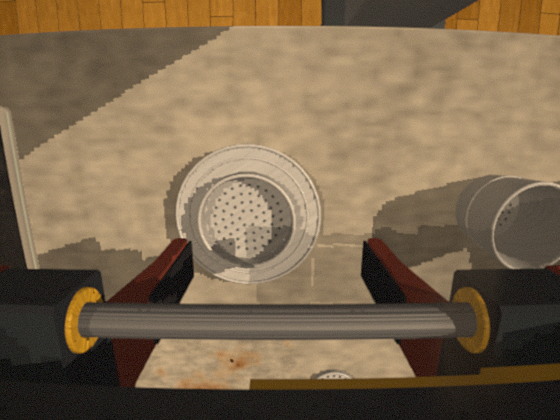

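Plate collar is at about (247,222) between the finger lines, offset 21 mm in y. I'll align, descend, and grip.

Scaled: 20 mm / 600 = 0.0333, 15 mm / 600 = 0.025.

```bash
python3 -m jog '[{"dx":0.0033,"dy":-0.0167,"dz":0.0167},{"dy":-0.0175,"dz":0.0333},{"dz":0.0333},{"dz":0.025},{}]'
python3 -c "
from h import *
print(tool([430,-329.5,13]))"
```

```text
t: 4.12
ee_pos: [427.6, -329.4, 14.2]
orientation: [-0.002, -3.139, -0.003]
ft_force: [-0.1, 0.6, 0.7]
width: 87.9
grasp_force: 0.0
[-2.5 -0.1  1.2]
```

Scaled: -2 mm / 600 = -0.0033, 1 mm / 600 = 0.0017.

```bash
python3 -m jog '[{"dx":-0.0033,"dz":0.0017},{},{},{},{}]'
python3 -m jog '[{},{},{},{},{}]' 55
python3 -m jog '[{},{},{"dz":-0.0083},{"dz":-0.0167},{"dz":-0.0167}]'
```

```text
t: 4.53
ee_pos: [431.4, -330.1, 16.3]
orientation: [0.001, 3.14, -0.001]
ft_force: [0.2, 0.6, 0.2]
width: 88.1
grasp_force: 0.0
t: 4.95
ee_pos: [431.0, -329.9, 15.6]
orientation: [0.001, 3.142, -0.0]
ft_force: [-1.6, 0.8, 3.0]
width: 67.6
grasp_force: 30.0
t: 5.37
ee_pos: [430.6, -329.6, 40.9]
orientation: [-0.001, -3.141, -0.001]
ft_force: [0.1, 0.2, -0.3]
width: 67.5
grasp_force: 30.0
```

Gripped at 67.6 mm, which is the collar width. Lift and carry to the mug.

Scaled: -35 mm / 600 = -0.0583, -30 mm / 600 = -0.05.

```bash
python3 -m jog '[{"dz":-0.05},{"dz":-0.0583},{"dy":0.0417,"dz":-0.0583},{"dy":0.05,"dz":-0.0417},{"dy":0.05}]'
python3 -m jog '[{"dx":0.0033,"dy":0.05},{"dx":0.0033,"dy":0.05},{"dx":0.0033,"dy":0.05},{"dx":0.0033,"dy":0.05},{"dx":0.0033,"dy":0.05}]'
python3 -m jog '[{"dy":0.05},{"dy":0.05},{"dy":0.0333},{},{}]'
python3 -c "
from h import *
d=snap('wrist','w4');print(tool([420,-4,104]),status.get_obs()['grasp_force'])
C=cloud(d).reshape(-1,3)
S=C[(abs(C[:,0]-420)<70)&(abs(C[:,1]+4)<80)]
for a,b in((90,99),(145,175)):
  T=S[(S[:,2]>a)&(S[:,2]<b)];print(len(T),fitc(T[:,:2]),np.percentile(T[:,2],[10,50,90]))
"
```

```text
t: 5.78
ee_pos: [433.7, -246.8, 170.2]
orientation: [0.004, 3.133, -0.008]
ft_force: [0.7, -0.3, -1.1]
width: 67.6
grasp_force: 30.0
t: 6.2
ee_pos: [420.8, -94.3, 165.4]
orientation: [0.002, 3.14, -0.0]
ft_force: [0.6, 0.0, -1.2]
width: 67.7
grasp_force: 30.0
t: 6.62
ee_pos: [421.3, -14.9, 165.2]
orientation: [-0.003, 3.14, -0.0]
ft_force: [0.4, -0.9, -0.2]
width: 67.6
grasp_force: 30.0
[ 1.4 11.6 61. ] 29.999791234731674
64 (array([415.24477803,  -1.55544503]), np.float64(38.74139297782415)) [93.94442408 94.74896027 95.65675725]
22016 (array([410.2426663 , -14.82171634]), np.float64(32.25769795105549)) [160.56135592 161.45128734 169.00031658]
```

View pics/w4.png

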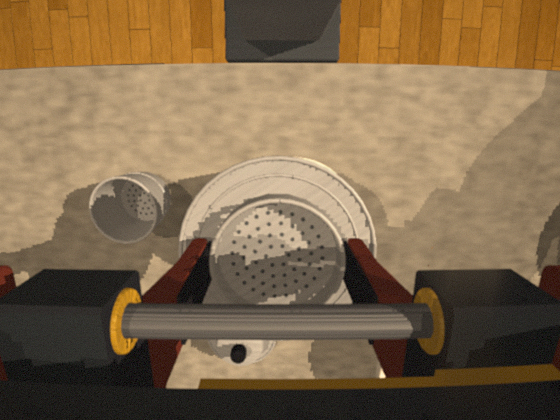

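The held plate is level and centred near (280,245), with the lid knob at (238,353). I'll check the held plate's centre from its near edge, then place.

Scaled: 15 mm / 600 = 0.025, 10 mm / 600 = 0.0167.

```bash
python3 -m jog '[{"dx":0.0017,"dy":0.01,"dz":0.0167},{"dy":0.0092,"dz":0.025},{"dz":0.025},{},{}]'
python3 -c "
from h import *
d=eyes.get_image('wrist');o=status.get_obs();z=o['ee_pos'][2]-15.6+11
C=cloud(d);T=C[(abs(C[:,:,2]-z)<2)]
x=[T[abs(T[:,1]-y-o['ee_pos'][1])<1][:,0].min() for y in(-25,0,25)];print('near edge -> centre x',x[1]+52,[x[0]+45.6,x[2]+45.6],'y extent',T[:,1].min(),T[:,1].max(),o['ee_pos'],tool([420,-4,104]))
"
```

```text
t: 7.08
ee_pos: [419.8, -5.0, 124.2]
orientation: [-0.003, -3.14, 0.0]
ft_force: [-0.4, 0.1, -0.4]
width: 67.6
grasp_force: 30.0
near edge -> centre x 418.8188590101236 [np.float64(418.35725305240555), np.float64(418.34536087349403)] y extent -57.57449312163219 47.54988848417199 [420.33226724  -4.88130707 124.71084592] [ 0.3  0.9 20.7]
```

Scaled: 8 mm / 600 = 0.0133, 7 mm / 600 = 0.0117.

```bash
python3 -m jog '[{"dx":-0.0017,"dy":0.0017,"dz":0.0133},{"dz":0.0117},{"dz":0.005},{},{}]'
python3 -m jog '[{"dz":0.0017},{"dz":0.0017},{"dz":0.0008},{},{}]'
python3 -c "
from h import *
o=status.get_obs();print(o['ee_pos'],o['ft_force'],o['moment'])"
```

```text
t: 7.55
ee_pos: [420.9, -3.1, 106.1]
orientation: [-0.001, -3.141, -0.0]
ft_force: [-0.1, 0.1, 0.3]
width: 67.6
grasp_force: 30.0
t: 7.97
ee_pos: [421.2, -3.1, 103.9]
orientation: [0.001, 3.142, 0.0]
ft_force: [-0.3, 0.9, -0.5]
width: 67.5
grasp_force: 30.0
[421.1810658   -3.06380568 103.88153441] [-0.30586373  0.94341168 -0.45860512] [0.03164306 0.06167338 0.01858162]
```

Scaled: 0.5 mm / 600 = 0.0008.

```bash
python3 -m jog '[{"dz":0.0008},{},{}]'
python3 -m jog '[{"dz":0.0008},{},{}]'
python3 -m jog '[{"dz":0.0008},{},{}]'
```

```text
t: 8.22
ee_pos: [421.2, -3.1, 103.4]
orientation: [0.001, 3.142, -0.0]
ft_force: [0.9, 0.2, -1.2]
width: 68.0
grasp_force: 30.0
t: 8.47
ee_pos: [421.2, -3.1, 102.9]
orientation: [0.001, 3.141, 0.0]
ft_force: [-0.3, -1.7, -0.4]
width: 67.7
grasp_force: 30.0
t: 8.72
ee_pos: [421.3, -3.1, 102.7]
orientation: [0.001, 3.141, 0.0]
ft_force: [-2.6, -0.2, 6.4]
width: 67.6
grasp_force: 30.0
```

Contact at TCP z 102.7 with 6 N, so the plate is home. Release, retract, then go on to the chamber.

Scaled: -25 mm / 600 = -0.0417, -15 mm / 600 = -0.025.

```bash
python3 -m jog '[{},{},{},{}]' 86
python3 -m jog '[{"dz":-0.025},{"dz":-0.0417},{"dz":-0.0417},{},{}]'
cat >> h.py <<'E'
def band(C,x,y,r,a,b):
    S=C.reshape(-1,3);S=S[(np.hypot(S[:,0]-x,S[:,1]-y)<r)&(S[:,2]>a)&(S[:,2]<b)]
    n=np.linalg.lstsq(np.c_[S[:,:2],np.ones(len(S))],S[:,2],rcond=None)[0][:2] if len(S)>20 else None
    return len(S),[t.round(1) if hasattr(t,'round') else t for t in fitc(S[:,:2])],np.percentile(S[:,2],[5,50,95]).round(1),"slope",n
E
python3 -c "
from h import *
d=snap('wrist','w5');C=cloud(d)
print('flange',band(C,420,-4,60,95,102));print('collar',band(C,420,-4,45,106,115));print('floor',band(C,420,-4,24,90,105));print(tool([425,-147,60]),tool([425,-147,120]))
"
```

```text
t: 9.05
ee_pos: [421.2, -3.1, 102.3]
orientation: [-0.001, -3.142, -0.0]
ft_force: [0.3, 0.6, -0.2]
width: 85.8
grasp_force: 0.0
t: 9.47
ee_pos: [422.1, -3.1, 168.3]
orientation: [0.001, 3.138, -0.0]
ft_force: [-0.4, -0.0, -0.3]
width: 85.5
grasp_force: 0.0
flange (14349, [array([419.8,  -2.9]), np.float64(37.4)], array([ 97.9,  99.1, 100.5]), 'slope', array([0.00505174, 0.00171042]))
collar (1483, [array([420.1,  -3.3]), np.float64(32.4)], array([107.1, 111.5, 112.8]), 'slope', array([-0.0140299,  0.0029712]))
floor (3366, [array([419.8,  -4. ]), np.float64(17.0)], array([ 97.9,  99. , 100. ]), 'slope', array([0.00307509, 0.00133006]))
[  -3.8 -143.9  107.4] [  -3.9 -143.9   47.4]
```

View pics/w5.png

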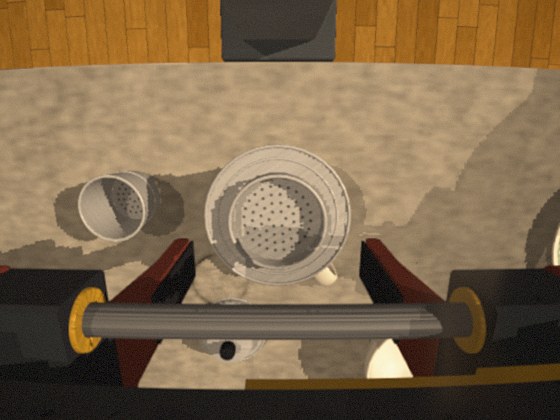

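The plate is level at (420,-3.2), floor z 99 as expected. The picture shows it at (278,215), the chamber at (113,207) and the lid knob at (228,350). Next the chamber.

Scaled: -36 mm / 600 = -0.06, 30 mm / 600 = 0.05.

```bash
python3 -m jog '[{"dx":-0.0017,"dy":-0.06},{"dx":-0.0017,"dy":-0.06},{"dx":-0.0017,"dy":-0.06,"dz":0.0167},{"dx":-0.0017,"dy":-0.06,"dz":0.05},{"dz":0.05}]'
python3 -m jog '[{"dz":0.0333},{},{}]'
python3 -c "
from h import *
d=eyes.get_image('wrist');C=cloud(d)
print('ch',band(C,425,-147,36,47,57));print(tool([425,-147,24]))"
```

```text
t: 9.93
ee_pos: [426.5, -147.6, 100.1]
orientation: [0.006, 3.138, -0.004]
ft_force: [0.2, 0.4, -0.6]
width: 85.9
grasp_force: 0.0
t: 10.18
ee_pos: [423.3, -142.6, 79.1]
orientation: [-0.002, -3.137, -0.003]
ft_force: [-0.4, 0.5, 0.3]
width: 86.2
grasp_force: 0.0
ch (1864, [array([ 424.9, -147.2]), np.float64(28.2)], array([47.9, 52.9, 54.4]), 'slope', array([-0.02581626,  0.00190343]))
[-0.8 -4.3 56.2]
```

Scaled: 20 mm / 600 = 0.0333, 18 mm / 600 = 0.03.

```bash
python3 -m jog '[{"dx":-0.0017,"dy":-0.0067,"dz":0.0167},{"dz":0.0333},{"dz":0.03},{"dz":0.0133},{}]'
python3 -m jog '[{},{},{},{},{}]' 45
python3 -m jog '[{},{},{}]'
python3 -m jog '[{"dz":-0.0167},{"dz":-0.0417},{"dz":-0.0583},{"dz":-0.0583},{"dz":-0.0667}]'
```

```text
t: 10.65
ee_pos: [425.5, -146.8, 23.8]
orientation: [-0.0, -3.14, -0.001]
ft_force: [1.0, -0.3, 0.7]
width: 85.8
grasp_force: 0.0
t: 11.07
ee_pos: [426.5, -147.3, 25.3]
orientation: [0.001, 3.14, -0.001]
ft_force: [-0.6, 0.2, 5.5]
width: 57.8
grasp_force: 30.0
t: 11.32
ee_pos: [426.5, -147.3, 25.3]
orientation: [0.001, 3.14, -0.001]
ft_force: [-1.4, 1.1, 6.0]
width: 58.1
grasp_force: 30.0
t: 11.73
ee_pos: [424.7, -146.6, 171.0]
orientation: [-0.001, -3.14, -0.001]
ft_force: [0.2, -0.3, -0.8]
width: 58.4
grasp_force: 30.0
```

Scaled: 36 mm / 600 = 0.06, 35 mm / 600 = 0.0583.

```bash
python3 -m jog '[{"dx":0.0017,"dy":0.06},{"dx":0.0017,"dy":0.06},{"dx":0.0017,"dy":0.06},{"dx":0.0017,"dy":0.0583},{}]'
python3 -m jog '[{},{},{}]'
python3 -c "
from h import *
d=snap('wrist','w6');C=cloud(d);o=status.get_obs();x,y,z=o['ee_pos'];f=z-25.3
print('rim',band(C,x,y,36,f+47,f+57),'foot z',f);print(o['ee_pos'],tool([420,-3.5,134]),tool([420,-3.5,124.3]))"
```

```text
t: 12.15
ee_pos: [421.1, 0.1, 170.4]
orientation: [-0.005, 3.142, 0.002]
ft_force: [-0.7, -0.4, -0.8]
width: 58.1
grasp_force: 30.0
t: 12.4
ee_pos: [422.1, -4.9, 169.9]
orientation: [0.003, 3.141, -0.0]
ft_force: [-0.0, 0.2, -0.9]
width: 58.3
grasp_force: 30.0
rim (2362, [array([420.3,  -4.9]), np.float64(28.6)], array([192.3, 197.6, 199.8]), 'slope', array([-0.02216106,  0.0007379 ])) foot z 144.4987758166807
[422.08478156  -5.08043223 169.79877582] [ 2.1  1.6 35.8] [ 2.1  1.6 45.5]
```

View pics/w6.png

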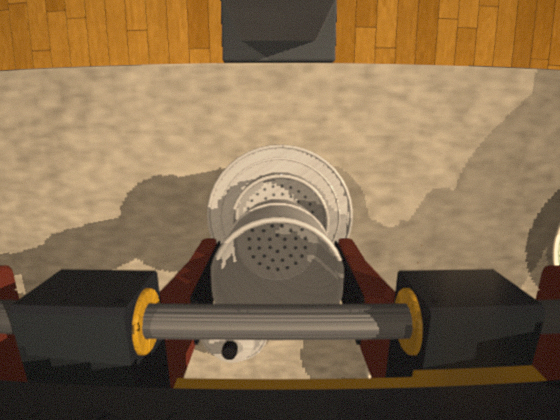

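The chamber is held level over the collar, rim centre (420.3,-4.9) against the plate at (420,-3.3). I'll lower it.

Scaled: 15 mm / 600 = 0.025, 1.5 mm / 600 = 0.0025.

```bash
python3 -m jog '[{"dy":0.0025,"dz":0.0167},{"dz":0.025},{"dz":0.0167},{"dz":0.01},{}]'
python3 -m jog '[{"dz":0.0033},{},{}]'
python3 -m jog '[{"dz":0.0017},{},{}]'
python3 -m jog '[{"dz":0.001},{},{}]'
```

```text
t: 12.87
ee_pos: [421.3, -3.4, 127.6]
orientation: [-0.004, -3.139, -0.0]
ft_force: [-0.8, -0.4, -0.9]
width: 58.4
grasp_force: 30.0
t: 13.12
ee_pos: [422.4, -2.8, 127.1]
orientation: [0.002, 3.141, -0.0]
ft_force: [0.2, 0.1, -0.7]
width: 58.1
grasp_force: 30.0
t: 13.37
ee_pos: [422.2, -2.6, 125.9]
orientation: [0.001, 3.141, -0.0]
ft_force: [0.5, 1.0, -0.7]
width: 58.1
grasp_force: 30.0
t: 13.62
ee_pos: [422.0, -2.6, 125.1]
orientation: [-0.001, -3.142, 0.0]
ft_force: [-0.9, 0.3, -0.5]
width: 57.9
grasp_force: 30.0
```

Scaled: 0.6 mm / 600 = 0.001.

```bash
python3 -m jog '[{"dz":0.001},{},{}]'
python3 -m jog '[{"dz":0.001},{},{}]'
python3 -m jog '[{"dz":0.001},{},{}]'
```

```text
t: 13.87
ee_pos: [422.0, -2.6, 124.4]
orientation: [-0.001, -3.141, 0.0]
ft_force: [-1.0, -0.2, -0.2]
width: 58.1
grasp_force: 30.0
t: 14.12
ee_pos: [422.0, -2.6, 123.8]
orientation: [-0.001, -3.142, 0.0]
ft_force: [-0.2, 0.2, -0.8]
width: 58.3
grasp_force: 30.0
t: 14.37
ee_pos: [422.2, -2.6, 123.6]
orientation: [0.001, 3.141, 0.0]
ft_force: [-1.5, 0.5, 3.7]
width: 58.6
grasp_force: 30.0
```

Contact at z 123.6 (expected 124.3). Release and rise high enough to see the lid and press as well.

Scaled: -30 mm / 600 = -0.05, -25 mm / 600 = -0.0417.

```bash
python3 -m jog '[{},{},{},{}]' 84
python3 -m jog '[{"dz":-0.025},{"dz":-0.0417},{"dz":-0.05},{"dz":-0.0333},{}]'
python3 -m jog '[{},{}]'
python3 -c "
from h import *
d=snap('wrist','w7');C=cloud(d)
print('rim',band(C,420,-3.5,36,145,156));print('floor',band(C,420,-3.5,16,95,108));print('flange',band(C,420,-4,60,95,103));print(tool([590,-200,215]),status.get_obs()['ee_pos'])"
```

```text
t: 14.7
ee_pos: [422.1, -2.6, 123.2]
orientation: [-0.001, -3.142, -0.0]
ft_force: [0.1, -0.5, -0.8]
width: 81.2
grasp_force: 0.0
t: 15.12
ee_pos: [424.5, -2.7, 216.8]
orientation: [0.001, 3.135, -0.0]
ft_force: [0.9, 0.9, 0.0]
width: 84.0
grasp_force: 0.0
t: 15.28
ee_pos: [421.4, -2.6, 212.5]
orientation: [-0.001, -3.141, -0.0]
ft_force: [-0.4, -0.2, 0.1]
width: 83.8
grasp_force: 0.0
rim (1372, [array([420.4,  -2.9]), np.float64(28.2)], array([146. , 151.2, 152.7]), 'slope', array([-0.02829247, -0.00052933]))
floor (1112, [array([420. ,  -3.5]), np.float64(11.3)], array([100.9, 102. , 103.1]), 'slope', array([0.00450789, 0.00325438]))
flange (7537, [array([416.3,  -3. ]), np.float64(37.2)], array([ 97.9,  99.5, 102.5]), 'slope', array([0.0262953 , 0.00110154]))
[-169.  -197.3   -3.2] [421.16267988  -2.54181235 212.10816704]
```

View pics/w7.png

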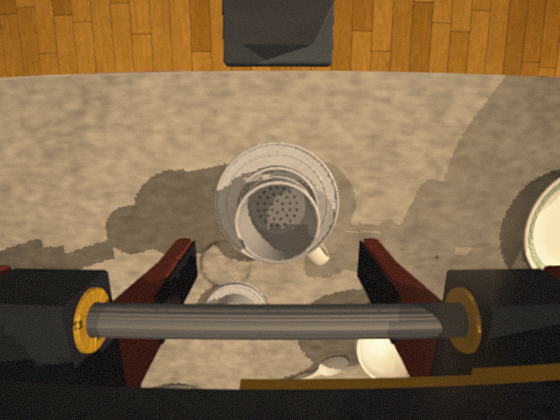

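Chamber floor reads z 102 and level, so it is home, centred at (420.2,-3.2). Before going further back for the press I'll check overhead furniture.

Scaled: -35 mm / 600 = -0.0583, -30 mm / 600 = -0.05.

```bash
python3 -c "
from h import *
for n in('scene','side'):
  d=eyes.get_image(n);C=cloud(d).reshape(-1,3)
  S=C[(C[:,2]>150)&(C[:,2]<1500)&(C[:,1]<100)&(C[:,1]>-600)&(C[:,0]>620)]
  for a,b in((150,250),(250,350),(350,500),(500,700),(700,1500)):
    T=S[(S[:,2]>a)&(S[:,2]<b)];print(n,a,len(T),np.percentile(T[:,0],[1,10]).round() if len(T) else '')
"
python3 -m jog '[{"dx":-0.0583,"dy":-0.0333},{"dx":-0.0583,"dy":-0.0333},{"dx":-0.0583,"dy":-0.0417},{"dx":-0.0583,"dy":-0.05},{"dy":-0.0583}]'
python3 -m jog '[{"dy":-0.0583},{"dy":-0.0583},{},{}]'
```

```text
scene 150 10326 [733. 915.]
scene 250 11075 [915. 917.]
scene 350 13251 [648. 810.]
scene 500 6642 [634. 688.]
scene 700 6 [669. 669.]
side 150 5783 [730. 782.]
side 250 0 
side 350 3 [819. 819.]
side 500 0 
side 700 0 
t: 15.85
ee_pos: [562.4, -129.9, 212.2]
orientation: [-0.002, 3.139, -0.0]
ft_force: [0.3, 0.2, -0.2]
width: 84.1
grasp_force: 0.0
t: 16.18
ee_pos: [556.7, -200.4, 211.7]
orientation: [-0.006, -3.139, -0.002]
ft_force: [-0.0, 0.6, -0.5]
width: 84.1
grasp_force: 0.0
```

```bash
python3 -c "
from h import *
d=eyes.get_image('scene');C=cloud(d).reshape(-1,3)
T=C[(C[:,2]>330)&(C[:,0]>620)&(C[:,0]<800)&(C[:,1]<400)];print(len(T),T.min(0),np.percentile(T,[5,50,95],axis=0).round())
d=snap('wrist','w8')
for p in([592,-258,60],[592,-258,0],[579,-53,40]): print(proj(d,p))
C=cloud(d);print(band(C,592,-258,35,40,75),band(C,592,-258,35,2,8))
"
```

```text
6274 [ 661.67263393 -543.78175963  462.68095416] [[ 684. -516.  489.]
 [ 735. -458.  586.]
 [ 793. -398.  677.]]
[216.90531284 231.14944256]
[225.72481588 214.69099079]
[416.84338228 212.19265356]
(173, [array([ 591.3, -258.8]), np.float64(4.4)], array([44.2, 65.5, 67.5]), 'slope', array([ 0.65481115, -0.48161056])) (970, [array([ 592.3, -261. ]), np.float64(17.3)], array([2.2, 4.7, 6.3]), 'slope', array([-0.00159261,  0.01354158]))
```

View pics/w8.png

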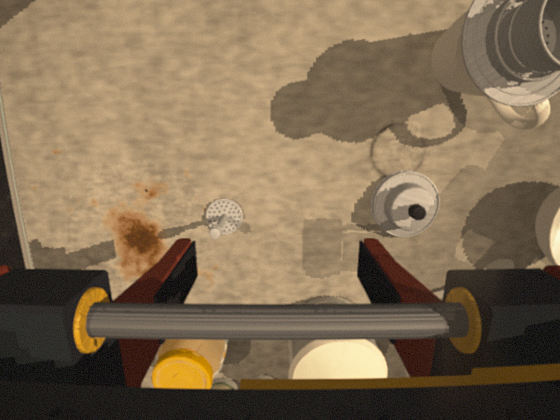

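Wrist view shows press disc at (223,215), its grip top (215,233), lid (405,204) with knob (417,212). The range hood (y<-390, z>460, x>660) stays clear. Measure here, then again from a shifted place.

Scaled: -35 mm / 600 = -0.0583, -25 mm / 600 = -0.0417.

```bash
cat > meas.py <<'E'
from h import *
import pickle,sys
d=snap('wrist',sys.argv[1]);pickle.dump(d,open(sys.argv[1]+'.pkl','wb'));C=cloud(d)
g=cv2.cvtColor(d["img"],cv2.COLOR_RGB2GRAY)
def near(p,zl,zh,n):
    X=C;m=(np.hypot(X[:,:,0]-p[0],X[:,:,1]-p[1])<35)&(X[:,:,2]>zl)&(X[:,:,2]<zh)
    v,u=np.nonzero(m)
    if len(u)<5: print(n,"none");return
    q=(np.median(u),np.median(v));print(n,len(u),q,"cloud",np.median(X[m],0).round(1),"ray",onplane(d,*q,(zl+zh)/2).round(1))
near((592,-258),60,70,"grip top");near((592,-258),2,7,"disc");near((579,-53),44,50,"knob top")
m=(C[:,:,2]>2)&(C[:,:,2]<7)&(np.hypot(C[:,:,0]-592,C[:,:,1]+260)<32)
c,r=cv2.minEnclosingCircle(np.argwhere(m)[:,::-1].astype(np.float32));print("disc circ",c,r,onplane(d,*c,4).round(1))
print("lid skirt",band(C,579,-53,45,4,14))
E
python3 meas.py w9
python3 -m jog '[{"dx":-0.025,"dy":-0.0583,"dz":0.0167},{"dx":-0.025,"dy":-0.0417,"dz":0.0333},{"dz":0.0333},{},{}]' 50
python3 meas.py w10
python3 -c "
from h import *
print(status.get_obs()['ee_pos'],tool([592,-259,130]))"
```

```text
grip top 134 (np.float64(215.0), np.float64(232.0)) cloud [ 591.1 -258.6   66.1] ray [ 591.5 -258.2   65. ]
disc 946 (np.float64(225.0), np.float64(213.5)) cloud [ 589.7 -257.8    4.7] ray [ 589.7 -257.3    4.5]
knob top 185 (np.float64(417.0), np.float64(212.0)) cloud [576.9 -54.6  47.3] ray [576.9 -55.   47. ]
disc circ (222.72857666015625, 215.24285888671875) 27.692609786987305 [ 591.9 -260.1    4. ]
lid skirt (1597, [array([578.5, -53.1]), np.float64(33.2)], array([ 9.2, 11.5, 13. ]), 'slope', array([0.00912469, 0.01335732]))
t: 16.75
ee_pos: [586.5, -257.3, 162.1]
orientation: [0.001, -3.138, -0.003]
ft_force: [-0.7, -0.3, 0.1]
width: 54.2
grasp_force: 0.0
grip top 191 (np.float64(273.0), np.float64(217.0)) cloud [ 591.  -260.1   66.3] ray [ 591.6 -260.2   65. ]
disc 1292 (np.float64(274.0), np.float64(198.0)) cloud [ 589.4 -259.7    4.8] ray [ 589.7 -259.7    4.5]
knob top 249 (np.float64(508.0), np.float64(195.0)) cloud [577.4 -55.6  47.3] ray [577.3 -55.2  47. ]
disc circ (273.862060546875, 199.11709594726562) 32.40070724487305 [ 590.9 -259.8    4. ]
lid skirt (2063, [array([578.2, -53.9]), np.float64(33.0)], array([ 7. , 11.5, 13. ]), 'slope', array([0.00973192, 0.02517173]))
[ 587.15151824 -257.51480829  163.3631251 ] [-4.9 -1.5 33.4]
```

Two places agree: press (591,-259.8), grip top z 66; lid (577.5,-54.5), knob top z 47. I'll grip the press high (TCP z≈47) so the tips barely enter the chamber.

Scaled: 30 mm / 600 = 0.05, 20 mm / 600 = 0.0333.

```bash
python3 -m jog '[{"dx":-0.0067,"dy":-0.0033,"dz":0.0333},{"dz":0.05},{"dz":0.0333},{},{}]' 40
python3 -c "
from h import *
print(tool([591.3,-259.8,47]))"
```

```text
t: 17.22
ee_pos: [591.4, -260.1, 94.0]
orientation: [0.001, -3.141, -0.0]
ft_force: [0.5, -0.4, 0.1]
width: 40.0
grasp_force: 0.0
[ 0.1  0.2 47. ]
```

Scaled: 20 mm / 600 = 0.0333, 7 mm / 600 = 0.0117.

```bash
python3 -m jog '[{"dz":0.0333},{"dz":0.0333},{"dz":0.0117},{},{}]'
python3 -m jog '[{},{},{},{},{}]' 4
python3 -m jog '[{},{},{}]'
python3 -m jog '[{"dz":-0.0167},{"dz":-0.0417},{"dz":-0.0583},{"dz":-0.0667},{"dz":-0.0667}]'
python3 -m jog '[{"dz":-0.0417},{},{}]'
```

```text
t: 17.63
ee_pos: [592.3, -261.2, 47.9]
orientation: [0.001, 3.14, -0.001]
ft_force: [-0.4, -0.8, 0.3]
width: 40.0
grasp_force: 0.0
t: 18.05
ee_pos: [591.5, -261.2, 46.7]
orientation: [0.001, 3.141, -0.0]
ft_force: [-0.8, 0.1, -0.6]
width: 11.0
grasp_force: 30.0
t: 18.3
ee_pos: [591.6, -261.2, 46.6]
orientation: [0.001, 3.141, -0.0]
ft_force: [0.2, 0.6, 2.9]
width: 11.2
grasp_force: 30.0
t: 18.72
ee_pos: [590.6, -260.8, 197.6]
orientation: [-0.001, -3.14, -0.001]
ft_force: [1.3, -0.2, -1.7]
width: 11.0
grasp_force: 30.0
t: 18.97
ee_pos: [592.0, -261.4, 223.4]
orientation: [0.001, 3.138, -0.002]
ft_force: [-0.3, 0.1, -0.9]
width: 11.3
grasp_force: 30.0
```

Scaled: 26 mm / 600 = 0.0433, 17 mm / 600 = 0.0283.

```bash
python3 -m jog '[{"dx":0.0283,"dy":0.0433},{"dx":0.0283,"dy":0.0433},{"dx":0.0283,"dy":0.0433},{"dx":0.0283,"dy":0.0433},{"dx":0.0283,"dy":0.0433}]'
python3 -m jog '[{"dx":0.0283,"dy":0.0433},{"dx":0.0283,"dy":0.0433},{"dx":0.0283,"dy":0.0433},{"dx":0.0283,"dy":0.0433},{"dx":0.0283,"dy":0.0367}]'
python3 -m jog '[{},{},{}]'
python3 -c "
from h import *
d=snap('wrist','w11');C=cloud(d);x,y,z=status.get_obs()['ee_pos'];f=z-46.6
print('disc',band(C,x,y,30,f-3,f+9),f);print('rim',band(C,420,-3.2,36,145,156));print(x,y,z,tool([420.2,-3.2,148.6]))"
```

```text
t: 19.38
ee_pos: [504.0, -129.6, 219.2]
orientation: [-0.002, -3.138, -0.002]
ft_force: [0.2, 0.6, 0.2]
width: 10.7
grasp_force: 30.0
t: 19.8
ee_pos: [419.0, -3.6, 219.6]
orientation: [-0.001, -3.138, -0.0]
ft_force: [0.4, 0.2, -0.6]
width: 11.1
grasp_force: 30.0
t: 20.05
ee_pos: [421.4, -5.0, 220.6]
orientation: [-0.0, -3.14, 0.0]
ft_force: [0.2, -0.0, 0.5]
width: 10.9
grasp_force: 30.0
disc (2117, [array([418.8,  -4.2]), np.float64(13.7)], array([177.8, 179.1, 180.4]), 'slope', array([-0.00223822,  0.01872625])) 174.12974274723376
rim (762, [array([420.4,  -2.9]), np.float64(28.3)], array([146.9, 151.4, 152.7]), 'slope', array([-0.01804675,  0.00101926]))
421.8045382486416 -5.343454014277272 220.72974274723376 [ 1.5  2.2 72.1]
```

View pics/w11.png

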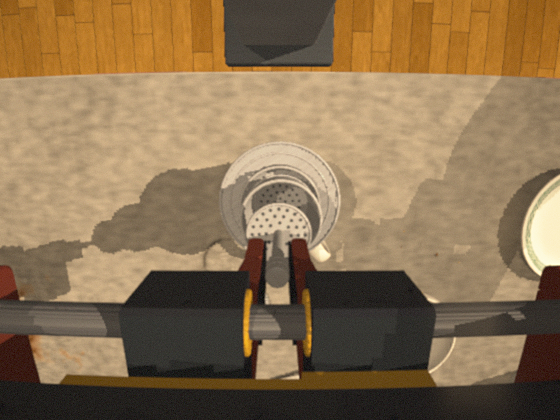

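The held press hangs level, disc at (282,228), chamber mouth at (280,215). I'll align and measure the disc's edges just above the rim.

The rows are not in the units I measure in: shifts go in shares of 600 mm and turns go in shares of 120 degrees. I convert before sending: 10 mm / 600 = 0.0167, 4 mm / 600 = 0.0067.

```bash
python3 -m jog '[{"dx":0.0017,"dy":0.0033,"dz":0.0167},{"dz":0.0067},{},{},{}]'
python3 -c "
from h import *
d=eyes.get_image('wrist');C=cloud(d).reshape(-1,3);x,y,z=status.get_obs()['ee_pos'];f=z-46.6
T=C[(np.hypot(C[:,0]-x,C[:,1]-y)<30)&(abs(C[:,2]-f-4)<3)]
print('x min+21',T[:,0].min()+21,'y ext',T[:,1].min(),T[:,1].max(),np.mean([T[:,1].min(),T[:,1].max()]),np.median(T[:,2]),x,y,z)
print(tool([420.2,-3.2,148.6]))"
```

```text
t: 20.52
ee_pos: [420.9, -3.3, 207.3]
orientation: [-0.002, -3.141, 0.0]
ft_force: [0.9, 0.6, -1.1]
width: 11.2
grasp_force: 30.0
x min+21 421.6932003858207 y ext -23.664542012217677 17.991687874010708 -2.8364270691034843 165.81332315828195 420.91356800850434 -3.221875066651102 207.42438633849227
[ 0.7  0.  58.8]
```

Scaled: 8 mm / 600 = 0.0133, 5 mm / 600 = 0.0083.

```bash
python3 -m jog '[{"dx":0.0012,"dz":0.0083},{"dz":0.0133},{"dz":0.0133},{}]'
python3 -m jog '[{"dz":0.0133},{"dz":0.0133},{"dz":0.01},{}]'
python3 -m jog '[{"dz":0.0083},{"dz":0.0067},{},{}]'
```

```text
t: 20.9
ee_pos: [418.7, -2.9, 184.6]
orientation: [-0.001, -3.139, -0.0]
ft_force: [-0.7, 0.1, -0.6]
width: 11.3
grasp_force: 30.0
t: 21.23
ee_pos: [419.0, -2.9, 162.9]
orientation: [-0.001, -3.139, -0.0]
ft_force: [-0.6, 0.7, 0.1]
width: 11.1
grasp_force: 30.0
t: 21.57
ee_pos: [419.8, -2.9, 155.1]
orientation: [-0.001, -3.141, -0.0]
ft_force: [-0.1, -0.3, 0.1]
width: 10.8
grasp_force: 30.0
```

Scaled: 3 mm / 600 = 0.005, 1.5 mm / 600 = 0.0025.

```bash
python3 -m jog '[{"dz":0.005},{"dz":0.0025},{},{}]'
python3 -m jog '[{"dz":0.0013},{},{}]'
python3 -m jog '[{"dz":0.0012},{},{}]'
python3 -m jog '[{"dz":0.001},{},{}]'
```

```text
t: 21.9
ee_pos: [419.9, -2.9, 150.8]
orientation: [0.001, 3.142, -0.0]
ft_force: [-0.2, 0.4, -0.3]
width: 10.9
grasp_force: 30.0
t: 22.15
ee_pos: [419.9, -2.9, 150.0]
orientation: [0.001, 3.141, 0.0]
ft_force: [0.2, -0.1, -0.9]
width: 11.1
grasp_force: 30.0
t: 22.4
ee_pos: [419.9, -2.9, 149.3]
orientation: [-0.001, -3.142, 0.0]
ft_force: [-1.0, 0.7, -1.0]
width: 11.2
grasp_force: 30.0
t: 22.65
ee_pos: [419.9, -2.9, 148.6]
orientation: [-0.001, -3.142, -0.0]
ft_force: [0.4, -0.1, -0.4]
width: 11.0
grasp_force: 30.0
```

Scaled: 0.6 mm / 600 = 0.001.

```bash
python3 -m jog '[{"dz":0.001},{},{}]'
python3 -m jog '[{"dz":0.001},{},{}]'
```

```text
t: 22.9
ee_pos: [419.8, -2.9, 148.0]
orientation: [-0.001, -3.141, -0.0]
ft_force: [0.0, -0.1, -0.1]
width: 10.9
grasp_force: 30.0
t: 23.15
ee_pos: [420.1, -2.9, 147.7]
orientation: [0.001, 3.141, 0.0]
ft_force: [0.2, 1.4, 1.9]
width: 11.1
grasp_force: 30.0
```

Contact at 147.7, at the chamber's bottom (expected ≈148). Open just a little and lift.

Scaled: 0.3 mm / 600 = 0.0005.

```bash
python3 -m jog '[{"dz":0.0005},{}]'
python3 -m jog '[{},{},{}]' 22
python3 -m jog '[{"dz":-0.0167},{"dz":-0.0333},{"dz":-0.0417},{},{}]'
python3 -c "
from h import *
d=snap('wrist','w12');C=cloud(d)
print('grip',band(C,420.2,-3,15,160,173));print('rim',band(C,420,-3.2,36,145,156))
p=C[(np.hypot(C[:,:,0]-420,C[:,:,1]+3)<21)&(C[:,:,2]<112)];print('disc',len(p),np.percentile(p[:,2],[5,50,95]))"
```

```text
t: 23.32
ee_pos: [420.3, -2.9, 147.6]
orientation: [0.001, 3.141, 0.0]
ft_force: [-0.0, 1.4, 6.2]
width: 11.1
grasp_force: 30.0
t: 23.57
ee_pos: [419.7, -3.0, 147.0]
orientation: [-0.001, -3.141, 0.0]
ft_force: [-0.5, -0.4, -0.2]
width: 21.8
grasp_force: 0.0
t: 23.98
ee_pos: [420.7, -3.0, 203.0]
orientation: [0.001, 3.139, -0.0]
ft_force: [-0.8, 0.4, -1.0]
width: 22.1
grasp_force: 0.0
grip (319, [array([419.6,  -2.2]), np.float64(4.4)], array([162.7, 167.3, 168.8]), 'slope', array([0.26540955, 0.00247429]))
rim (1102, [array([420.4,  -2.8]), np.float64(28.2)], array([146.1, 151.3, 152.7]), 'slope', array([-0.02518585,  0.00149332]))
disc 1634 [104.82755192 106.03193927 107.35760597]
```

View pics/w12.png

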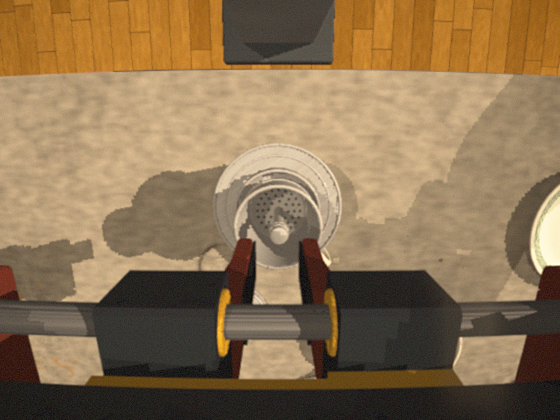

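The press stands upright, disc top z 106 as expected, grip at (280,232). Last, the lid.

Scaled: -32 mm / 600 = -0.0533, -31 mm / 600 = -0.0517.

```bash
python3 -m jog '[{"dx":-0.0517,"dy":-0.0167},{"dx":-0.0517,"dy":-0.0167},{"dx":-0.0517,"dy":-0.0167},{"dx":-0.0517,"dy":-0.0167,"dz":0.0333},{"dx":-0.0533,"dy":-0.0183,"dz":0.05}]' 44
python3 -m jog '[{"dz":0.05},{"dz":0.0333},{},{}]'
python3 -c "
from h import *
d=snap('wrist','w13');C=cloud(d)
m=(np.hypot(C[:,:,0]-577,C[:,:,1]+54.5)<25)&(C[:,:,2]>43)&(C[:,:,2]<50);v,u=np.nonzero(m)
print('knob',len(u),np.median(C[m],0),onplane(d,np.median(u),np.median(v),47));print('skirt',band(C,577.5,-54.5,45,4,14))
print(tool([577.3,-54.8,35]))"
```

```text
t: 24.45
ee_pos: [576.0, -53.9, 154.4]
orientation: [0.001, 3.138, -0.001]
ft_force: [-0.1, -0.4, -0.2]
width: 43.6
grasp_force: 0.0
t: 24.78
ee_pos: [571.5, -53.0, 102.4]
orientation: [-0.001, -3.137, -0.001]
ft_force: [-0.1, -0.3, -0.1]
width: 44.1
grasp_force: 0.0
knob 395 [576.56816801 -54.21093355  47.31710489] [576.70674074 -54.22891099  47.        ]
skirt (3315, [array([578.7, -54. ]), np.float64(33.0)], array([10.2, 11.4, 12.7]), 'slope', array([0.004551  , 0.00120531]))
[-4.7 -1.7 69. ]
```

Scaled: 20 mm / 600 = 0.0333, 15 mm / 600 = 0.025.

```bash
python3 -m jog '[{"dx":-0.0033,"dy":-0.0008,"dz":0.025},{"dz":0.0333},{},{},{}]'
python3 -c "
from h import *
print(tool([577.3,-54.3,35]))"
```

```text
t: 25.25
ee_pos: [576.1, -53.7, 71.2]
orientation: [0.001, 3.14, -0.0]
ft_force: [0.3, 0.5, 0.9]
width: 43.7
grasp_force: 0.0
[-1.1 -0.6 36.2]
```

Scaled: 15 mm / 600 = 0.025, 14 mm / 600 = 0.0233.

```bash
python3 -m jog '[{"dx":-0.0017,"dy":-0.0008,"dz":0.025},{"dz":0.0233},{"dz":0.0117},{},{}]'
python3 -m jog '[{},{},{},{},{}]' 6
python3 -m jog '[{},{},{}]'
python3 -m jog '[{"dz":-0.0167},{"dz":-0.0417},{"dz":-0.0583},{"dz":-0.0667},{"dz":-0.0667}]'
python3 -m jog '[{"dz":-0.0667},{"dz":-0.025},{},{}]'
```

```text
t: 25.67
ee_pos: [576.6, -54.2, 34.2]
orientation: [0.001, 3.141, -0.0]
ft_force: [0.9, -0.6, 0.3]
width: 44.3
grasp_force: 0.0
t: 26.08
ee_pos: [576.5, -54.2, 33.8]
orientation: [0.001, 3.141, -0.0]
ft_force: [-0.7, -0.0, 2.5]
width: 15.3
grasp_force: 30.0
t: 26.33
ee_pos: [576.5, -54.2, 33.8]
orientation: [0.001, 3.141, -0.0]
ft_force: [-0.7, 0.9, 3.8]
width: 15.0
grasp_force: 30.0
t: 26.75
ee_pos: [575.4, -54.1, 184.9]
orientation: [-0.001, -3.14, -0.0]
ft_force: [0.6, 0.1, -0.7]
width: 14.9
grasp_force: 30.0
t: 27.08
ee_pos: [576.4, -54.2, 239.3]
orientation: [0.001, 3.14, -0.0]
ft_force: [-1.2, -1.1, -1.9]
width: 15.5
grasp_force: 30.0
```

Scaled: 30 mm / 600 = 0.05, 10 mm / 600 = 0.0167.

```bash
python3 -m jog '[{"dx":0.05,"dy":0.0167},{"dx":0.05,"dy":0.0167},{"dx":0.05,"dy":0.0167},{"dx":0.05,"dy":0.0167},{"dx":0.05,"dy":0.0167}]'
python3 -m jog '[{"dx":0.01,"dy":0.0017},{},{},{}]'
python3 -c "
from h import *
d=snap('wrist','w14');C=cloud(d).reshape(-1,3);x,y,z=status.get_obs()['ee_pos'];f=z-33.8
T=C[(np.hypot(C[:,0]-x,C[:,1]-y)<45)&(C[:,2]>f-2)&(C[:,2]<f+14)]
print('xmin+37.5',T[:,0].min()+37.5,'y',T[:,1].min(),T[:,1].max(),T[:,1].min()/2+T[:,1].max()/2,x,y,z,f)
print('lip',band(C,x,y,45,f+9,f+14))
print(tool([420.3,-2.9,176]))"
```

```text
t: 27.5
ee_pos: [423.2, -3.7, 236.1]
orientation: [-0.002, -3.137, -0.0]
ft_force: [0.9, 0.2, -0.2]
width: 15.0
grasp_force: 30.0
t: 27.83
ee_pos: [421.5, -3.3, 238.1]
orientation: [-0.001, -3.142, 0.0]
ft_force: [-0.0, -0.2, -0.7]
width: 15.0
grasp_force: 30.0
xmin+37.5 422.14999822547446 y -40.86255940444886 34.34123108794047 -3.260664158254194 421.55247808934183 -3.3458096089729397 238.21176694213204 204.41176694213203
lip (4622, [array([423.2,  -3.3]), np.float64(32.6)], array([214.6, 215.7, 217. ]), 'slope', array([0.00241228, 0.00042698]))
[ 1.3  0.4 62.2]
```

View pics/w14.png

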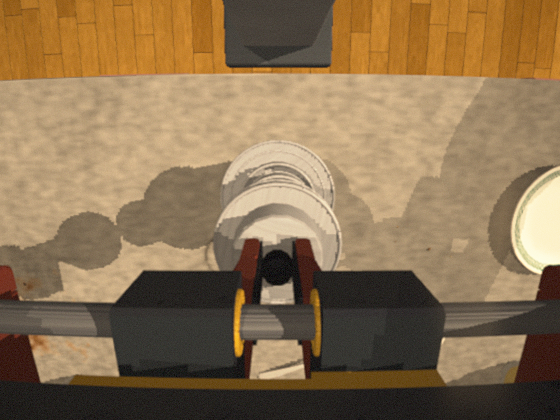

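The held lid is level, centred near (278,235) in the picture, i.e. (422.3,-3.3). Shift 2 mm and lower.

Scaled: 20 mm / 600 = 0.0333, 15 mm / 600 = 0.025.

```bash
python3 -m jog '[{"dx":0.0033,"dy":0.0007,"dz":0.0167},{"dz":0.0333},{"dz":0.025},{"dz":0.0083},{}]'
python3 -m jog '[{"dz":0.0067},{"dz":0.005},{},{}]'
python3 -m jog '[{"dz":0.0033},{},{}]'
python3 -m jog '[{"dz":0.0017},{},{}]'
```

```text
t: 28.3
ee_pos: [418.2, -2.9, 187.3]
orientation: [-0.002, -3.139, -0.0]
ft_force: [-0.6, 0.7, -0.9]
width: 14.7
grasp_force: 30.0
t: 28.63
ee_pos: [418.7, -2.7, 181.9]
orientation: [0.001, 3.141, -0.0]
ft_force: [0.3, 0.3, -1.3]
width: 14.8
grasp_force: 30.0
t: 28.88
ee_pos: [418.4, -2.7, 179.7]
orientation: [0.001, 3.141, -0.0]
ft_force: [0.0, 0.8, -0.1]
width: 15.1
grasp_force: 30.0
t: 29.13
ee_pos: [418.4, -2.7, 178.5]
orientation: [0.001, 3.142, -0.0]
ft_force: [-0.1, 0.6, -1.1]
width: 15.4
grasp_force: 30.0
```

Scaled: 0.8 mm / 600 = 0.0013.

```bash
python3 -m jog '[{"dz":0.0013},{},{}]'
python3 -m jog '[{"dz":0.0012},{},{}]'
python3 -m jog '[{"dz":0.001},{},{}]'
python3 -m jog '[{"dz":0.0008},{},{}]'
```

```text
t: 29.38
ee_pos: [418.8, -2.7, 178.2]
orientation: [0.001, 3.141, -0.0]
ft_force: [-0.5, 0.9, 5.1]
width: 15.0
grasp_force: 30.0
t: 29.63
ee_pos: [419.2, -2.7, 178.0]
orientation: [0.001, 3.14, -0.0]
ft_force: [-2.3, -0.0, 12.0]
width: 14.9
grasp_force: 30.0
t: 29.88
ee_pos: [419.7, -2.7, 178.0]
orientation: [0.001, 3.139, -0.0]
ft_force: [-3.5, -0.6, 17.9]
width: 14.9
grasp_force: 30.0
t: 30.13
ee_pos: [420.2, -2.7, 177.9]
orientation: [0.001, 3.138, -0.0]
ft_force: [-3.3, -0.0, 22.3]
width: 15.3
grasp_force: 30.0
```

Contact came about 1.5 mm early (22 N now). I'll back off the preload and measure the lid with the camera before releasing.

Scaled: -1.9 mm / 600 = -0.0032.

```bash
python3 -m jog '[{"dz":-0.0032},{},{}]'
cat > lid.py <<'E'
from h import *
d=eyes.get_image('wrist');C=cloud(d);S=C.reshape(-1,3);o=status.get_obs();print(o['ee_pos'],o['ft_force'])
print('lip',band(C,420,-3,45,150,160))
T=S[(np.hypot(S[:,0]-420,S[:,1]+3)<45)&(S[:,2]>141)&(S[:,2]<157)]
print('centre x',T[:,0].min()+37.5,'y',(T[:,1].min()+T[:,1].max())/2);print('flange',band(C,420,-3,60,96,103))
print('knob',np.percentile(S[(np.hypot(S[:,0]-420,S[:,1]+3)<12)&(S[:,2]>180)&(S[:,2]<200)][:,2],[50,95]))
E
python3 lid.py
```

```text
t: 30.38
ee_pos: [419.0, -2.7, 178.1]
orientation: [0.001, 3.14, -0.0]
ft_force: [1.1, 0.3, 5.2]
width: 15.6
grasp_force: 30.0
[418.92112913  -2.66305933 178.09470164] [-0.18565292  0.2229235   5.58679505]
lip (4752, [array([420.6,  -2.6]), np.float64(32.6)], array([154.6, 155.8, 157.2]), 'slope', array([0.00284556, 0.00229442]))
centre x 419.70075490649197 y -2.474642860718763
flange (4533, [array([421.3,  -3. ]), np.float64(45.5)], array([ 97.7,  99. , 100.5]), 'slope', array([0.00484246, 0.00118884]))
knob [191.49323629 193.02514138]
```

The lid is centred and level, lip z 155.8 (≈154.5 expected, within measuring error or slightly proud). Release and re-measure from above.

Scaled: -25 mm / 600 = -0.0417, -20 mm / 600 = -0.0333.

```bash
python3 -m jog '[{},{},{}]' 34
python3 -m jog '[{"dz":-0.025},{"dz":-0.0417},{"dz":-0.0333},{},{}]'
python3 lid.py
python3 -c "
from h import *
d=eyes.get_image('side');cv2.imwrite('pics/s15.png',cv2.resize(d['img'][170:330,250:460,::-1],None,fx=3,fy=3))
for n in('side','scene'):
  d=eyes.get_image(n);C=cloud(d);print(n,'lip',band(C,420,-3,45,150,160)[2],'flange',band(C,420,-3,60,96,103)[2],'knob',band(C,420,-3,12,180,200)[2])"
```

```text
t: 30.68
ee_pos: [418.0, -2.7, 177.4]
orientation: [-0.001, -3.141, 0.0]
ft_force: [0.2, -0.5, -0.6]
width: 31.4
grasp_force: 0.0
t: 31.1
ee_pos: [418.8, -2.7, 238.2]
orientation: [0.001, 3.14, -0.0]
ft_force: [-0.1, -0.3, -0.3]
width: 34.1
grasp_force: 0.0
[418.01794734  -2.6541976  237.30766363] [-0.33117178  0.009708   -0.46076758]
lip (3457, [array([421. ,  -2.9]), np.float64(32.9)], array([154.8, 155.9, 157.3]), 'slope', array([-0.00076488,  0.00040615]))
centre x 419.97554586794604 y -2.944260304459405
flange (2992, [array([422.2,  -2.9]), np.float64(46.3)], array([ 97.7,  99. , 100.6]), 'slope', array([0.00928939, 0.00157896]))
knob [191.68716695 193.02380794]
side lip [151.2 154.9 158.6] flange [ 97.   98.8 101.2] knob [181.5 189.  191.5]
scene lip [151.9 155.7 158.9] flange [ 96.8  99.3 102.2] knob [182.8 190.9 194.1]
```

View pics/s15.png

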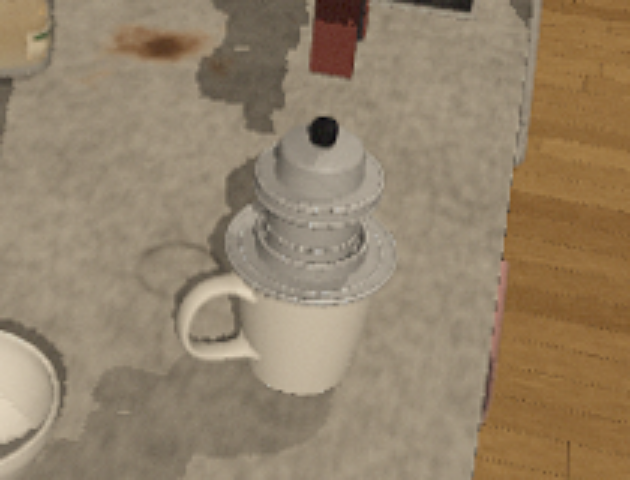

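The side view shows the stack upright: knob at (323,131) in the crop, lid lip about (318,195), plate resting on the mug. But both camera and contact height put the lid ~2 mm proud of 143, though level. I'll regrip and try to settle it.

Scaled: 25 mm / 600 = 0.0417, 20 mm / 600 = 0.0333.

```bash
python3 -m jog '[{"dx":-0.0017,"dz":0.0333},{"dz":0.0417},{"dz":0.0233},{},{}]'
python3 -m jog '[{"dz":0.0017},{},{}]'
python3 -m jog '[{},{},{},{}]' 6
python3 -m jog '[{"dz":-0.0167},{"dz":-0.0167},{"dz":-0.0167},{},{}]'
python3 -c "
from h import *
d=eyes.get_image('wrist');C=cloud(d);z=status.get_obs()['ee_pos'][2];print(z)
print('lip',band(C,420,-3,45,z-33.8+8,z-33.8+15));print('rim',band(C,420.3,-3,36,145,156))"
```

```text
t: 31.72
ee_pos: [418.4, -2.6, 177.4]
orientation: [-0.001, -3.138, -0.0]
ft_force: [-0.5, -0.4, 0.0]
width: 33.7
grasp_force: 0.0
t: 31.97
ee_pos: [419.3, -2.7, 177.7]
orientation: [-0.001, -3.141, 0.0]
ft_force: [0.3, 0.3, -0.7]
width: 34.2
grasp_force: 0.0
t: 32.3
ee_pos: [419.4, -2.7, 178.0]
orientation: [0.001, 3.141, -0.0]
ft_force: [-0.9, 0.8, 0.4]
width: 15.0
grasp_force: 30.0
t: 32.72
ee_pos: [419.6, -2.7, 208.0]
orientation: [0.001, 3.14, -0.0]
ft_force: [1.1, 0.9, -1.4]
width: 15.1
grasp_force: 30.0
207.59833775036054
lip (4678, [array([420.9,  -2.7]), np.float64(32.7)], array([184.8, 186. , 187.3]), 'slope', array([0.00176332, 0.00068363]))Traceback (most recent call last):
  File "<string>", line 4, in <module>
    print('lip',band(C,420,-3,45,z-33.8+8,z-33.8+15));print('rim',band(C,420.3,-3,36,145,156))
                                                                  ~~~~^^^^^^^^^^^^^^^^^^^^^^^
  File "h.py", line 52, in band
    return len(S),[t.round(1) if hasattr(t,'round') else t for t in fitc(S[:,:2])],np.percentile(S[:,2],[5,50,95]).round(1),"slope",n
                                                                                   ~~~~~~~~~~~~~^^^^^^^^^^^^^^^^^^
    return _quantile_unchecked(
        a, q, axis, out, overwrite_input, method, keepdims, weights)
    return _ureduce(a,
                    func=_quantile_ureduce_func,
    ...<5 lines>...
                    overwrite_input=overwrite_input,
                    method=method)
    r = func(a, **kwargs)
    result = _quantile(arr,
                       quantiles=q,
    ...<2 lines>...
                       out=out,
                       weights=wgt)
    slices_having_nans = np.isnan(arr[-1, ...])
                                  ~~~^^^^^^^^^
IndexError: index -1 is out of bounds for axis 0 with size 0
```

Move the held lid aside and recheck the press and rim.

Scaled: -30 mm / 600 = -0.05, -15 mm / 600 = -0.025.

```bash
python3 -m jog '[{"dz":-0.025},{"dx":-0.05,"dz":-0.0167},{"dx":-0.05},{"dx":-0.05},{}]'
python3 -m jog '[{},{},{}]'
python3 -c "
from h import *
d=snap('wrist','w16');C=cloud(d);S=C.reshape(-1,3);print(status.get_obs()['ee_pos'])
print('rim',band(C,420.3,-3,36,145,156));print('flange',band(C,420,-3,60,96,103));print('grip',band(C,420.3,-3,12,160,175))
T=S[(np.hypot(S[:,0]-420.3,S[:,1]+3)<12)&(S[:,2]>155)&(S[:,2]<180)];print(np.percentile(T[:,2],[50,80,90,95,99]),T[T[:,2]>np.percentile(T[:,2],80)].mean(0))
T=S[(np.hypot(S[:,0]-420.3,S[:,1]+3)<20)&(S[:,2]<111)];print('disc',len(T),np.median(T,0))
cv2.imwrite('pics/w16c.png',cv2.resize(d['img'][80:280,180:390,::-1],None,fx=2.8,fy=2.8))
"
```

```text
t: 33.18
ee_pos: [514.2, -2.8, 232.6]
orientation: [0.001, 3.138, -0.0]
ft_force: [0.0, -0.1, 0.2]
width: 15.1
grasp_force: 30.0
t: 33.43
ee_pos: [507.8, -2.7, 232.0]
orientation: [-0.001, -3.139, -0.0]
ft_force: [-0.1, 0.0, -0.9]
width: 15.0
grasp_force: 30.0
[507.9985368   -2.69681241 232.33232147]
rim (1411, [array([421.1,  -2.4]), np.float64(28.0)], array([146.2, 151.2, 152.7]), 'slope', array([ 1.51891848e-02, -2.84273111e-05]))
flange (6905, [array([419.6,  -2.6]), np.float64(44.2)], array([ 97.8,  99.2, 101.6]), 'slope', array([0.00389889, 0.00090337]))
grip (315, [array([420.8,  -2.2]), np.float64(4.5)], array([162.4, 167.4, 168.8]), 'slope', array([-0.06626176,  0.02489227]))
[167.39006306 168.05661615 168.46387382 168.77261843 169.29797824] [420.61961373  -2.16986536 168.58500469]
disc 1583 [422.15489741  -3.18421564 106.05025738]
```

View pics/w16c.png

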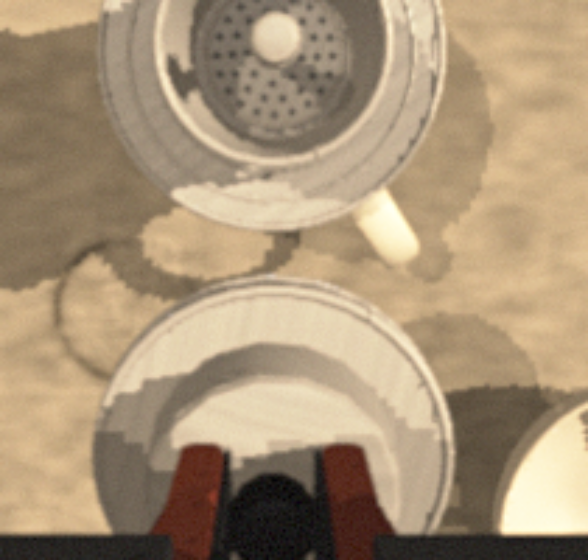

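Rim, disc (z 106) and grip (top z 168) are all home. The crop shows the grip at (277,37) and the lid at (272,420). I'll re-lower the lid 1.5 mm further in +x, centred on the rim, and feel the contact height.

Scaled: 29 mm / 600 = 0.0483.

```bash
python3 -m jog '[{"dx":0.0483},{"dx":0.0483},{"dx":0.0483},{},{}]'
python3 -m jog '[{"dz":0.0333},{"dz":0.025},{"dz":0.0167},{},{}]'
python3 -c "
from h import *
print(tool([420.3,-2.7,179.5]))"
```

```text
t: 33.9
ee_pos: [420.8, -2.6, 233.0]
orientation: [0.001, 3.141, 0.0]
ft_force: [0.8, -0.6, -0.5]
width: 15.1
grasp_force: 30.0
t: 34.32
ee_pos: [422.9, -2.7, 187.8]
orientation: [-0.001, -3.141, -0.0]
ft_force: [0.7, 0.6, -0.7]
width: 15.1
grasp_force: 30.0
[ 2.6 -0.   8.3]
```

Scaled: 4 mm / 600 = 0.0067, 3 mm / 600 = 0.005.

```bash
python3 -m jog '[{"dx":0.0033,"dz":0.0067},{"dz":0.005},{"dz":0.0013},{},{}]'
python3 -m jog '[{"dz":0.0017},{},{}]'
python3 -m jog '[{"dz":0.0012},{},{}]'
python3 -m jog '[{"dz":0.0012},{},{}]'
```

```text
t: 34.73
ee_pos: [420.6, -2.7, 180.2]
orientation: [0.001, 3.141, -0.0]
ft_force: [-0.6, 0.2, 0.3]
width: 15.2
grasp_force: 30.0
t: 34.98
ee_pos: [420.4, -2.7, 179.1]
orientation: [0.001, 3.141, -0.0]
ft_force: [0.5, -0.1, -0.6]
width: 14.7
grasp_force: 30.0
t: 35.23
ee_pos: [420.4, -2.7, 178.3]
orientation: [-0.001, -3.142, -0.0]
ft_force: [-0.2, -0.2, -0.4]
width: 14.8
grasp_force: 30.0
t: 35.48
ee_pos: [420.6, -2.7, 177.9]
orientation: [0.001, 3.141, -0.0]
ft_force: [0.0, -0.0, 4.5]
width: 14.7
grasp_force: 30.0
```

Same contact height. Slide gently under light load and watch z.

```bash
python3 -m jog '[{"dx":0.0025,"dz":0.0003},{"dx":0.0025},{},{}]'
python3 -m jog '[{"dx":-0.0033},{"dx":-0.0033},{"dx":-0.0033},{}]'
python3 -m jog '[{"dx":0.0033},{"dx":0.0017,"dy":0.0033},{"dy":0.0017},{}]'
python3 -m jog '[{"dy":-0.0033},{"dy":-0.0033},{"dy":-0.0033},{}]'
python3 -m jog '[{"dy":0.0033},{"dy":0.0017},{},{}]'
```

```text
t: 35.82
ee_pos: [418.3, -2.7, 177.9]
orientation: [0.001, 3.139, -0.0]
ft_force: [1.9, 0.2, 4.5]
width: 14.8
grasp_force: 30.0
t: 36.15
ee_pos: [423.7, -2.7, 178.0]
orientation: [0.001, 3.142, -0.0]
ft_force: [-2.2, 0.5, 11.6]
width: 14.7
grasp_force: 30.0
t: 36.48
ee_pos: [420.8, 0.0, 178.0]
orientation: [0.0, 3.141, -0.001]
ft_force: [-1.3, -2.0, 8.7]
width: 14.9
grasp_force: 30.1
t: 36.82
ee_pos: [420.9, -5.4, 178.0]
orientation: [0.002, 3.141, 0.001]
ft_force: [-0.2, 3.1, 9.1]
width: 14.9
grasp_force: 30.1
t: 37.15
ee_pos: [420.4, -2.6, 177.7]
orientation: [-0.001, -3.142, 0.0]
ft_force: [-1.0, -0.1, 7.9]
width: 15.5
grasp_force: 30.0
```

Height stays constant when sliding ±3 mm: a flat, level seat. I'll centre it, release, retreat, and cross-check the lid's rise with the two fixed cameras (black knob before vs now), independent of the arm.

Scaled: -0.8 mm / 600 = -0.0013.

```bash
python3 -m jog '[{"dz":-0.0013},{},{}]'
python3 -m jog '[{},{},{}]' 34
python3 -m jog '[{"dz":-0.025},{"dz":-0.0417},{"dz":-0.0583},{"dy":-0.0583,"dz":-0.05},{"dy":-0.0583}]'
python3 -m jog '[{"dy":-0.0583},{"dy":-0.0583},{"dy":-0.0583},{"dy":-0.0583},{}]'
python3 -m jog '[{},{}]'
python3 - <<'E'
from h import *
def blob(img,u,v,r=14):
    g=cv2.GaussianBlur(img.astype(np.float32),(0,0),.5).max(2)
    u,v=int(round(u)),int(round(v));s=np.clip(70-g[v-r:v+r+1,u-r:u+r+1],0,None)
    n,l,st,ce=cv2.connectedComponentsWithStats((s>0).astype(np.uint8))
    k=min(range(1,n),key=lambda i:np.hypot(*(ce[i]-r))-st[i,4]*.05);s[l!=k]=0
    yy,xx=np.mgrid[-r:r+1,-r:r+1];return u+(s*xx).sum()/s.sum(),v+(s*yy).sum()/s.sum(),st[k,4]
D={n:snap(n,n+"17") for n in("scene","side")}
for t,X,f in(("before",[577.5,-54.3,40],"0"),("now",[420.5,-2.8,183],"17")):
    b=[];
    for n in D:
        u,v,k=blob(cv2.imread(f"pics/{n}{f}.png"),*proj(D[n],X));b.append((D[n],u,v));print(n,round(u,1),round(v,1),k,proj(D[n],X).round(1))
    print(t,tri(*b))
for n in D:
    C=cloud(D[n]);S=C.reshape(-1,3);print(n,'mugwall/flange',band(C,420,-3,60,96,103)[2],'bodies',[(q,band(C,*p,r,zl,zh)[1][0]) for q,p,r,zl,zh in(('sugar',(740,-138),60,60,125),('honey',(744,-298),45,60,95),('bowl',(592,143),65,48,60))])
o=status.get_obs();print(o['ee_pos'])
E
```

```text
t: 37.4
ee_pos: [419.9, -2.7, 177.9]
orientation: [-0.001, -3.141, -0.0]
ft_force: [-0.2, -0.8, 1.3]
width: 15.1
grasp_force: 30.0
t: 37.65
ee_pos: [420.1, -2.7, 178.0]
orientation: [-0.001, -3.141, -0.0]
ft_force: [0.2, -0.5, -0.3]
width: 31.2
grasp_force: 0.0
t: 38.07
ee_pos: [423.2, -69.4, 285.4]
orientation: [-0.005, 3.133, -0.002]
ft_force: [2.1, 0.9, -0.8]
width: 34.0
grasp_force: 0.0
t: 38.48
ee_pos: [420.4, -214.1, 280.5]
orientation: [0.007, 3.141, -0.003]
ft_force: [0.1, -0.8, 0.3]
width: 34.0
grasp_force: 0.0
t: 38.65
ee_pos: [419.8, -209.0, 279.9]
orientation: [-0.003, -3.141, -0.001]
ft_force: [0.5, 0.4, 0.0]
width: 34.0
grasp_force: 0.0
scene 253.8 221.3 25 [253.9 221.1]
side 282.0 243.1 45 [282.9 242.3]
before (array([579.01092441, -53.37077185,  37.72264903]), np.float64(0.46567885437655276))
scene 189.8 218.6 46 [189.7 218.7]
side 357.3 213.3 76 [358.2 213.4]
now (array([421.57629928,  -2.47795745, 182.72883968]), np.float64(0.4126655401647934))
scene mugwall/flange [ 96.7  99.2 102.2] bodies [('sugar', array([ 741.5, -145.5])), ('honey', array([ 740. , -300.2])), ('bowl', array([591.4, 141.5]))]
side mugwall/flange [ 97.   98.8 101.1] bodies [('sugar', array([ 738.4, -123. ])), ('honey', array([ 744.3, -290.6])), ('bowl', array([593.3, 147. ]))]
[ 420.05511636 -208.24059006  280.14919301]
```

The fixed cameras put the knob centre at z 182.7, against 182.75 for a fully seated lid. The lid is level, centred and stayed firm under 22 N. Bystanders are unmoved, and the arm is clear. Handing in.

```bash
python3 -c "
from workcell import ticket
print(ticket.close_job())"
```

```text
the job is handed in; nothing more can be done
None
```

The filter is assembled on the mug in the order asked (plate, chamber, press, lid) and handed in at about 39 s; every piece measured level, but wrist-camera and contact readings put the lid 1.5–2 mm above its nominal seat, the fixed cameras gave nominal height, and regripping and re-lowering it did not bring it lower.

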